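# Change the rework bench over to its backup feed

### The job

Change the bench over from its mains feed to its backup feed: flip the switch with the T-bar handle fully off (lever leaning to the robot's right, towards the raised ring), and only then flip the switch with the ball handle fully on (lever leaning to the robot's left, towards the raised bar). Leave the switch with the flat paddle handle switched on as it is.

Things in the scene. Friction and masses are not known exactly. Their poses are not given: they have to be found in the camera images.
- tbar_switch: mains feed switch: grey housing, 62 x 98 x 72 mm high on a 78 x 108 mm foot. Origin: centre of its underside; x away from the robot, y to the robot's left (askew up to 0.25 rad), z up. The lever on top turns about x, 66 mm over the origin: a 9 mm stem and, 70 mm from the hinge, a black crossbar along x, 56 mm long, 15 thick. Raised bar marks the on end (+y), ring the off end (-y)
- tbar_switch_lever (a joint): lever of the T-bar switch, rad: 0 = off, leaning 0.45 rad from upright towards -y of its switch; 0.9 = on, leaning 0.45 rad towards +y; 0.45 is upright. Starts on. Its weighted handle makes it topple to the nearer end stop once clearly past upright (by 0.15 rad) and stay there; pushing it over takes under 1 N
- ball_switch: backup feed switch: same housing, frame, hinge and stem as tbar_switch, but the lever ends in a black ball 26 mm across, its centre 70 mm from the hinge. The three switches are fixed in a row, about 0.16 m apart, in any order, on a 6 mm aluminium panel, and differ only in the handle
- ball_switch_lever (a joint): lever of the ball switch, same values and weight as the T-bar lever (0 = off, 0.9 = on). Starts off
- paddle_switch: switch of another circuit, to be left on: same housing, frame and hinge, but the lever ends in a flat black paddle 26 mm wide along x, 8 mm thick and 40 mm long, reaching 78 mm from the hinge. Close behind the switches stand a drawer cabinet 172 mm and a fume extractor 260 mm high; to their right a microscope and a lamp, which the tool clears at z = 0.6 m, 0.43 m from the base axis
- paddle_switch_lever (a joint): lever of the paddle switch, same values (0 = off, 0.9 = on). Starts on and must stay on

How it is judged:
By the outcome, as a careful person would: the job done as asked, in the order asked, and still so for the second after the job is handed in, with the robot touching nothing.
It also fails if it takes over 45 s, if anything falls off the work surface, if the arm or the gripper's body presses on something with over 40 N, if the wrist force passes 120 N, or if a joint passes its speed limit or range.

### The arm

A 6-joint arm with a two-finger parallel gripper is mounted at the origin on the work surface; the furniture and walls round the work are solid. World frame = base frame: x ahead of the robot, y to its left, z up, the work surface at z = 0. Lengths are in m, angles in degrees, forces in N, time in s.
With the tool pointing down it reaches from about 0.4 to 0.825 m from the base axis. Payload 7 kg.
Tool frame: the origin (TCP) lies at the centre of the arm's flange, where the gripper is bolted on; the fingertips stand 178 mm ahead of it and the grasp point (between the pads) lies 159 mm ahead of it (tip_reach is the distance from the TCP to the fingertips, in m); z points along the fingers, y is the line along which they close (so a half turn about z gives the same grasp; the last joint's range is limited). The gripper opens to 88 mm and grips with 3 to 60 N. Pads are 19 mm wide; open, the fingers measure 130 mm over their backs; the gripper's body (78 mm by 193 mm) begins 47 mm behind the grasp point.
Start: joints at [-59.467, 20.546, 0.682, 0, -70.136, -16.507], TCP at [0.164, -0.655, 0.405] pointing down, gripper open.
Joint ranges: [-176.03, 176.03], [-82.01, 121.73], [-58.28, 71.71], [-173.87, 95.51], [-174.79, -0.11], [-173.66, 173.66]. Speed limits (degrees/s): [136.94, 136.94, 172.46, 180, 180, 180].

### API

Orientations are given as [roll, pitch, yaw] about the fixed x, y, z axes, in that order (R = Rz(yaw) Ry(pitch) Rx(roll)).
In Python, from plant import * gives the robot as it stands.
- The arm moves only by the shell command python3 -m handwheel 'ROWS'. ROWS is JSON, a list of rows, each a list of 7 numbers: the opening, from -1 (shut) to 1 (fully open), then the shift along the tool's x, y, z as a fraction of full scale, then the turn, a rotation vector about the tool's x, y, z as a fraction of full scale. A call has 1 to 5 rows; each row shifts and turns the commanded pose from where the row before left it, along the tool's axes as they then stand; what a row does not reach is not made up. Full scale, the value 1, is 0.025 m for a shift and 6 degrees for a turn. A row lasts 1/8 s, in which the tool goes at most 62.5 mm and 10.7 degrees, less where a joint would pass 70% of its speed; a pose out of reach is approached as far as the arm can. A call with a number of a shift or a turn outside -1 to 1 is refused whole. A call with a gripper value outside its range is refused whole. The fingers move at their own pace and stop on an object; the grip force is fixed at half the most. Time passes only in rows, so rows that do not move let the fingers close. It gives the time, the measured TCP pose, the force, the opening and the grip force at its end, in the units of the state.
- get_obs(): the state, without advancing time (a new reading comes with each control period).
- snapshot(name): name is "scene" or "top" or "wrist"; returns a dict with "color" (480x640x3 uint8, red, green, blue), "fx", "fy", "cx", "cy" (pixels), "k1" (the pictures are not rectified: a ray, as slopes to the right and down, at radius r is drawn at 1 + k1 r^2 times it, then the intrinsics apply), "R" (3x3) and "t" (3): a world point X has camera coordinates R X + t; the wrist camera has in their place "tool_from_camera" (4x4, takes a point from camera to tool coordinates, whose origin is the TCP and whose axes are the flange's). Camera axes: x right, y down, z forward; pixel columns grow to the right and rows downward; lengths in m; the calibration is good to about 2 mm. A picture is of the moment at which its call begins: read the wrist's pose just before it. There is no depth.
- close_job(): hands the job in; it is judged then, once.
The state is a dict: "clock": time; "joint_pos": joint angles; "qvel": joint speeds; "tau": joint torques, N m; "tool_pos": TCP position; "orientation": TCP orientation; "force": force on the tool from outside, world axes, zero at the start; "moment": the same for the moment, N m; "opening": finger opening in m; "gripper_force": force on a finger pad.
Only numpy, scipy, OpenCV 4.12 (cv2) and the standard library are available. Lean on these libraries where they do the work, as an engineer would, in place of code of your own. Each camera call takes 0.05 s, during which the arm holds its last target. There are 200 camera calls.

## Working session

There is one attempt and no reset: what is moved stays moved. The work goes in short steps, Python scripts to look and compute and a shell command to move; the robot and the scene stay as the last step left them, time stands still between calls to the robot, and variables do not carry over. Pictures are saved under pics/ and viewed, at most 10 in all, crops included, and the job is handed in when it is done.

```bash
mkdir -p pics; python3 - <<'E'
from plant import *
import cv2,numpy as np
o=get_obs(); print({k:np.round(o[k],3).tolist() for k in o})
for n in("scene","top"):
    s=snapshot(n); cv2.imwrite(f"pics/{n}0.png",s["color"][:,:,::-1])
    print(n,{k:np.round(s[k],3).tolist() for k in s if k!="color"})
E
```

```text
{'clock': 0.0, 'joint_pos': [-59.465, 20.592, 0.634, -0.02, -70.133, -16.508], 'qvel': [-0.024, -0.005, -0.092, -0.074, -0.076, 0.097], 'tau': [-0.001, -58.271, 29.304, 6.997, 0.007, -0.0], 'tool_pos': [0.164, -0.655, 0.404], 'orientation': [179.908, -0.007, -165.979], 'force': [0.171, 0.364, -0.837], 'moment': [-0.025, -0.005, -0.003], 'gripper_force': 0.0, 'opening': 0.088}
scene {'fx': 483.574, 'fy': 483.574, 'cx': 317.258, 'cy': 243.44, 'k1': -0.041, 'R': [[-0.847, -0.532, 0.007], [-0.413, 0.65, -0.638], [0.335, -0.543, -0.77]], 't': [0.426, 0.106, 0.868]}
top {'fx': 494.239, 'fy': 494.239, 'cx': 325.166, 'cy': 238.238, 'k1': 0.03, 'R': [[-0.006, -1.0, 0.003], [-0.995, 0.006, -0.105], [0.105, -0.004, -0.995]], 't': [0.177, 0.401, 0.873]}
```

View pics/scene0.png

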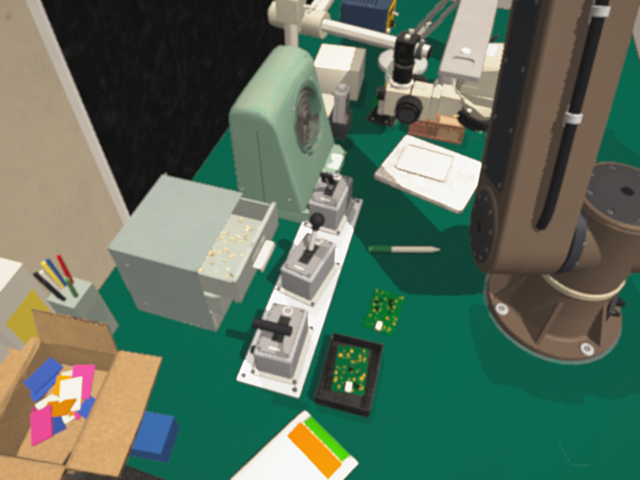

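View pics/top0.png

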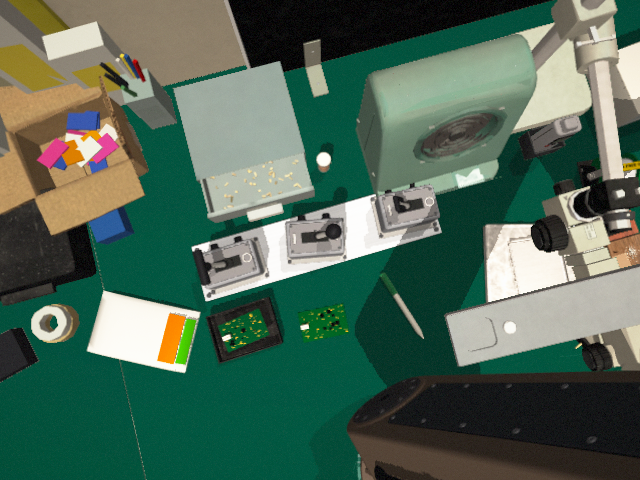

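```bash
cat > h.py <<'E'
from plant import *
import cv2,numpy as np
from scipy.spatial.transform import Rotation as Ro
def K(s): return np.array([[s["fx"],0,s["cx"]],[0,s["fy"],s["cy"]],[0,0,1.]]),np.array([s["k1"],0,0,0,0.])
def back(s,uv,z):
    k,d=K(s); p=cv2.undistortPoints(np.array([[uv]],float),k,d)[0,0]
    R=np.array(s["R"]);r=R.T@np.array([*p,1]);c=-R.T@np.array(s["t"])
    return c+r*(z-c[2])/r[2]
def proj(s,X):
    k,d=K(s); return cv2.projectPoints(np.array(X,float).reshape(-1,1,3),cv2.Rodrigues(np.array(s["R"]))[0],np.array(s["t"],float),k,d)[0][:,0]
def pose():
    o=get_obs(); return np.array(o["tool_pos"]),Ro.from_euler("xyz",o["orientation"],degrees=True)
E
python3 - <<'E'
from h import *
s=snapshot("top"); c=s["color"][175:305,185:445,::-1]
cv2.imwrite("pics/crop.png",cv2.resize(c,None,fx=3,fy=3,interpolation=cv2.INTER_CUBIC))
for n,uv,z in[("tbar",(201,266),.135),("ball",(333,232),.135),("paddle",(401,203),.138)]+[("panel",p,.006) for p in[(193,247),(206,300),(440,232),(426,183)]]: print(n,back(s,uv,z).round(4))
E
```

```text
tbar [0.347  0.3694 0.135 ]
ball [0.3994 0.1626 0.135 ]
paddle [0.4446 0.0547 0.138 ]
panel [0.3883 0.4166 0.006 ]
panel [0.2919 0.3909 0.006 ]
panel [ 0.4135 -0.0368  0.006 ]
panel [ 0.5053 -0.0135  0.006 ]
```

View pics/crop.png

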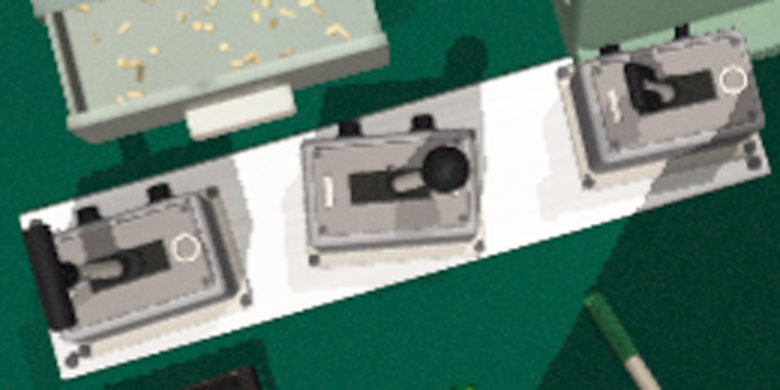

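The T-bar is at left (bar centre ≈ 202,267, leaning left, so on). The ball is in the middle (≈ 334,231, leaning right, so off). The paddle is at right (≈ 400,204, on). I'll check these by triangulating with the scene camera, then plan the transit.

```bash
python3 - <<'E'
from h import *
s=snapshot("top");sc=snapshot("scene")
def tri(a,b):
    P=[];u=[]
    for S,p in((s,a),(sc,b)):
        k,d=K(S);u.append(cv2.undistortPoints(np.array([[p]],float),k,d)[0].T);P.append(np.c_[S["R"],S["t"]])
    X=cv2.triangulatePoints(*map(np.array,P),*u)[:,0];return X[:3]/X[3]
B=back(s,(333.7,231.3),.135);T0,T1=back(s,(197.3,249),.135),back(s,(206.3,284.3),.135);T=(T0+T1)/2
print("ball",B,"tbar",T,"len",np.linalg.norm(T0-T1),"yaw",np.degrees(np.arctan2(*(T0-T1)[[1,0]])))
print("scene px",proj(sc,[B,T0,T1]).round(1).tolist())
print("tri ball",tri((333.7,231.3),(317,221)).round(3))
print("lamp tri",tri((447,318),(487,98)).round(3),tri((460,365),(487,98)).round(3))
f=lambda p:back(s,(185+p[0]/3,175+p[1]/3),.012)
a,b=f((313,260)),f((480,246));print("ball yaw",np.degrees(np.arctan2(-(a-b)[0],(a-b)[1])),np.linalg.norm(a-b))
p,R=pose();print("axes",R.as_matrix().round(3).tolist())
# waypoints -> per-chord deltas in tool axes, units of 25 mm
az=np.arctan2(p[1],p[0]);W=[p,[p[0],p[1],.6]]
end=T+.05*np.array([-.245,.97,0])
for t in np.linspace(az,np.arctan2(end[1],end[0]),10):W.append([.43*np.cos(t),.43*np.sin(t),.6])
W+= [[end[0],end[1],.6],[end[0],end[1],.298]]
W=np.array(W)
for i in range(len(W)-1):
    d=R.inv().apply(W[i+1]-W[i])/.025; n=int(np.ceil(abs(d).max()));print(W[i+1].round(3),n,(d/n).round(2))
E
```

```text
ball [0.40048317 0.16147951 0.135     ] tbar [0.34608087 0.36813878 0.135     ] len 0.05727978075598284 yaw 15.34539540177109
scene px [[318.3, 219.0], [254.2, 320.3], [292.5, 330.8]]
tri ball [0.402 0.162 0.129]
lamp tri [0.247 0.037 0.363] [0.222 0.029 0.361]
ball yaw 4.463875937787891 0.10156486175498564
axes [[-0.97, -0.242, -0.0], [-0.242, 0.97, 0.001], [0.0, 0.001, -1.0]]
[ 0.164 -0.655  0.6  ] 8 [ 0.    0.   -0.98]
[ 0.104 -0.417  0.6  ] 10 [0.   0.98 0.  ]
[ 0.203 -0.379  0.6  ] 5 [-0.84  0.1  -0.  ]
[ 0.289 -0.318  0.6  ] 4 [-0.99  0.38  0.  ]
[ 0.358 -0.238  0.6  ] 4 [-0.86  0.61  0.  ]
[ 0.406 -0.143  0.6  ] 4 [-0.69  0.8   0.  ]
[ 0.428 -0.039  0.6  ] 4 [-0.47  0.95  0.  ]
[0.425 0.066 0.6  ] 5 [-0.18  0.83  0.  ]
[0.396 0.168 0.6  ] 5 [0.03 0.85 0.  ]
[0.343 0.26  0.6  ] 5 [0.23 0.81 0.  ]
[0.269 0.336 0.6  ] 4 [0.53 0.91 0.  ]
[0.334 0.417 0.6  ] 4 [-0.83  0.63  0.  ]
[0.334 0.417 0.298] 13 [-0.   -0.    0.93]
```

The two views agree: the ball reprojects within 2 px, and the bar measures 57 mm against 56 nominal. Next is the rise and retract with the gripper shut.

```bash
python3 -m handwheel '[[-1,0,0,-1,0,0,0],[-1,0,0,-1,0,0,0],[-1,0,0,-1,0,0,0],[-1,0,0,-1,0,0,0],[-1,0,0,-0.95,0,0,0]]'
python3 -m handwheel '[[-1,0,0,-0.95,0,0,0],[-1,0,0,-0.95,0,0,0],[-1,0,0,-0.95,0,0,0]]'
python3 -m handwheel '[[-1,0,1,0,0,0,0],[-1,0,1,0,0,0,0],[-1,0,1,0,0,0,0],[-1,0,1,0,0,0,0],[-1,0,1,0,0,0,0]]'
python3 -m handwheel '[[-1,0,1,0,0,0,0],[-1,0,1,0,0,0,0],[-1,0,1,0,0,0,0],[-1,0,1,0,0,0,0],[-1,0,0.8,0,0,0,0]]'
```

```text
clock: 0.88
tool_pos: [0.1635, -0.6548, 0.5292]
orientation: [180.0, 0.0, -166.0]
force: [0.1, -0.6, 0.2]
opening: 0.0433
gripper_force: 0.0
clock: 1.25
tool_pos: [0.1635, -0.6548, 0.6003]
orientation: [180.0, 0.0, -166.0]
force: [1.0, 0.2, 0.5]
opening: 0.0133
gripper_force: 0.0
clock: 1.88
tool_pos: [0.133, -0.5327, 0.5996]
orientation: [180.0, 0.0, -166.0]
force: [-0.1, -0.3, 0.1]
opening: 0.0007
gripper_force: 0.0
clock: 2.5
tool_pos: [0.1038, -0.4161, 0.5998]
orientation: [-180.0, 0.0, -166.0]
force: [-0.3, 0.0, 0.5]
opening: 0.0004
gripper_force: 0.0
```

The arm tracks exactly. Now the swing along the arc.

```bash
python3 -m handwheel '[[-1,-0.84,0.1,0,0,0,0],[-1,-0.84,0.1,0,0,0,0],[-1,-0.84,0.1,0,0,0,0],[-1,-0.84,0.1,0,0,0,0],[-1,-0.84,0.1,0,0,0,0]]' | grep -E "pos|force:"
python3 -m handwheel '[[-1,-0.99,0.38,0,0,0,0],[-1,-0.99,0.38,0,0,0,0],[-1,-0.99,0.38,0,0,0,0],[-1,-0.99,0.38,0,0,0,0]]' | grep -E "pos|force:"
python3 -m handwheel '[[-1,-0.86,0.61,0,0,0,0],[-1,-0.86,0.61,0,0,0,0],[-1,-0.86,0.61,0,0,0,0],[-1,-0.86,0.61,0,0,0,0]]' | grep -E "pos|force:"
python3 -m handwheel '[[-1,-0.69,0.8,0,0,0,0],[-1,-0.69,0.8,0,0,0,0],[-1,-0.69,0.8,0,0,0,0],[-1,-0.69,0.8,0,0,0,0]]' | grep -E "pos|force:"
```

```text
tool_pos: [0.2036, -0.3791, 0.5997]
force: [-0.1, -0.9, -0.4]
gripper_force: 0.0
tool_pos: [0.2904, -0.318, 0.5997]
force: [-0.4, -0.3, 0.2]
gripper_force: 0.0
tool_pos: [0.3588, -0.2378, 0.5997]
force: [-0.1, 0.1, 0.1]
gripper_force: 0.0
tool_pos: [0.4062, -0.1434, 0.5997]
force: [-0.0, -0.0, 0.4]
gripper_force: 0.0
```

```bash
python3 -m handwheel '[[-1,-0.47,0.95,0,0,0,0],[-1,-0.47,0.95,0,0,0,0],[-1,-0.47,0.95,0,0,0,0],[-1,-0.47,0.95,0,0,0,0]]' | grep -E "pos|force:"
python3 -m handwheel '[[-1,-0.18,0.83,0,0,0,0],[-1,-0.18,0.83,0,0,0,0],[-1,-0.18,0.83,0,0,0,0],[-1,-0.18,0.83,0,0,0,0],[-1,-0.18,0.83,0,0,0,0]]' | grep -E "pos|force:"
python3 -m handwheel '[[-1,0.03,0.85,0,0,0,0],[-1,0.03,0.85,0,0,0,0],[-1,0.03,0.85,0,0,0,0],[-1,0.03,0.85,0,0,0,0],[-1,0.03,0.85,0,0,0,0]]' | grep -E "pos|force:"
python3 -m handwheel '[[-1,0.05,0.9,0,0,0,0],[-1,0.05,0.9,0,0,0,0],[-1,0.05,0.9,0,0,0,0],[-1,0.05,0.9,0,0,0,0],[-1,0.05,0.9,0,0,0,0]]' | grep -E "pos|force:"
python3 - <<'E'
from h import *
p,R=pose();e=np.array([.334,.417,.40]);print(p,R.inv().apply(e-p)/.025,get_obs()["joint_pos"])
E
```

```text
tool_pos: [0.4285, -0.0399, 0.5997]
force: [0.7, 0.2, -0.4]
gripper_force: 0.0
tool_pos: [0.425, 0.066, 0.5997]
force: [0.0, 0.6, 0.5]
gripper_force: 0.0
tool_pos: [0.3955, 0.1681, 0.5997]
force: [0.6, 0.4, 0.8]
gripper_force: 0.0
tool_pos: [0.3621, 0.2758, 0.5997]
force: [0.2, -0.1, -0.2]
gripper_force: 0.0
[0.36214139 0.27576586 0.59967387] [-0.27769203  5.75326206  7.98728649] [ 6.22095874e+01 -4.84476103e+00 -4.67602633e+00 -3.01632878e-04
 -9.01647322e+01 -1.38174276e+02]
```

```bash
python3 -m handwheel '[[-1,-0.05,0.96,0,0,0,0],[-1,-0.05,0.96,0,0,0,0],[-1,-0.05,0.96,0,0,0,0],[-1,-0.05,0.96,0,0,0,0],[-1,-0.05,0.96,0,0,0,0]]' | grep -E "pos|force:"
python3 -m handwheel '[[-1,-0.05,0.96,1,0,0,0],[-1,0,0,1,0,0,0],[-1,0,0,1,0,0,0],[-1,0,0,1,0,0,0],[-1,0,0,1,0,0,0]]' | grep -E "pos|force:"
python3 -m handwheel '[[-1,0,0,1,0,0,0],[-1,0,0,1,0,0,0],[-1,0,0,1,0,0,0]]' 
python3 - <<'E'
from h import *
s=snapshot("scene");cv2.imwrite("pics/s1.png",s["color"][:,:,::-1])
p,R=pose();print(R.inv().apply(np.array([.334,.417,.298])-p)/.025,get_obs()["joint_pos"].__repr__())
E
```

```text
tool_pos: [0.3393, 0.3947, 0.5995]
force: [0.7, 0.2, 0.4]
gripper_force: 0.0
tool_pos: [0.3349, 0.4175, 0.4737]
force: [-0.1, 0.3, -0.3]
gripper_force: 0.0
clock: 8.62
tool_pos: [0.3349, 0.4175, 0.3988]
orientation: [180.0, 0.0, -166.0]
force: [0.2, 0.5, -0.8]
opening: 0.0004
gripper_force: 0.0
[-0.0048401   0.02927052  3.88930303] array([ 7.22649553e+01,  7.76540090e+00, -1.77150981e+01, -8.86269673e-02,
       -6.47947650e+01, -1.48239680e+02])
```

View pics/s1.png

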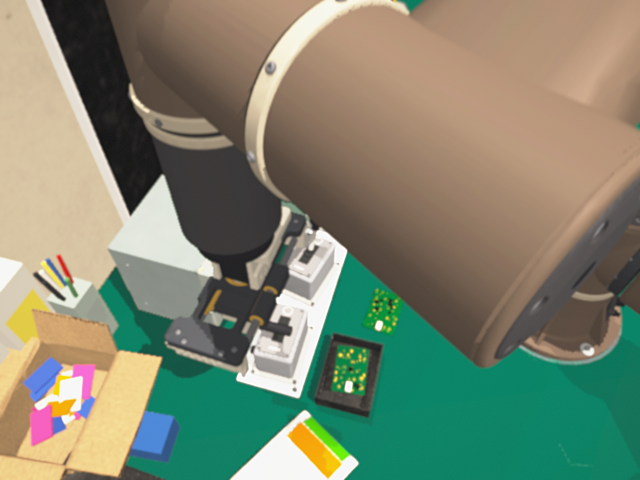

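The shut gripper hangs just left of the T-bar, whose bar is at about (275,328), and is clear of the cabinet and box. Next I descend, push along +x/−y of the switch and check.

```bash
python3 -m handwheel '[[-1,0,0,1,0,0,0],[-1,0,0,1,0,0,0],[-1,0,0,0.9,0,0,0],[-1,0,0,0.8,0,0,0],[-1,0,0,0,0,0,0]]' 
python3 -m handwheel '[[-1,0,-0.6,0,0,0,0],[-1,0,-0.6,0,0,0,0]]' | grep -E "pos|force:"
python3 - <<'E'
from h import *
s=snapshot("top");cv2.imwrite("pics/t2.png",s["color"][:,:,::-1])
E
```

```text
clock: 9.3
tool_pos: [0.3348, 0.4169, 0.3062]
orientation: [-179.9, -0.1, -166.0]
force: [0.2, -0.3, -0.1]
opening: 0.0003
gripper_force: 0.0
tool_pos: [0.3426, 0.3872, 0.3082]
force: [0.2, 1.8, 1.3]
gripper_force: 0.6
```

View pics/t2.png

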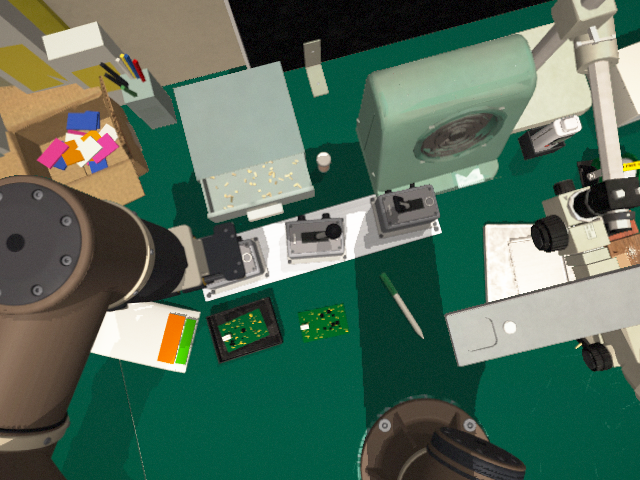

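Light contact with the bar (about 2 N), and the tool lines up with the switch. I'll lower it slightly and push through.

```bash
python3 -m handwheel '[[-1,0,-0.3,0.2,0,0,0],[-1,0,-0.4,0.1,0,0,0],[-1,0,-0.4,0,0,0,0]]' | grep -E "pos|force:"
python3 -m handwheel '[[-1,0,-0.4,0,0,0,0],[-1,0,-0.4,0,0,0,0],[-1,0,0,0,0,0,0]]' | grep -E "pos|force:"
python3 -m handwheel '[[-1,0,0.3,-0.8,0,0,0],[-1,0,0,-1,0,0,0],[-1,0,0,-1,0,0,0],[-1,0,0,-1,0,0,0]]'
python3 - <<'E'
from h import *
s=snapshot("top");cv2.imwrite("pics/t3.png",cv2.resize(s["color"][175:305,185:445,::-1],None,fx=3,fy=3))
print(pose()[0])
E
```

```text
tool_pos: [0.349, 0.36, 0.2993]
force: [0.7, 0.8, -0.1]
gripper_force: 0.1
tool_pos: [0.3539, 0.3407, 0.2997]
force: [0.1, 0.2, 0.7]
gripper_force: 0.0
clock: 10.85
tool_pos: [0.3519, 0.3489, 0.3955]
orientation: [180.0, 0.0, -166.0]
force: [0.6, -0.2, -0.7]
opening: 0.0008
gripper_force: 0.0
[0.35247793 0.34954528 0.39900423]
```

View pics/t3.png

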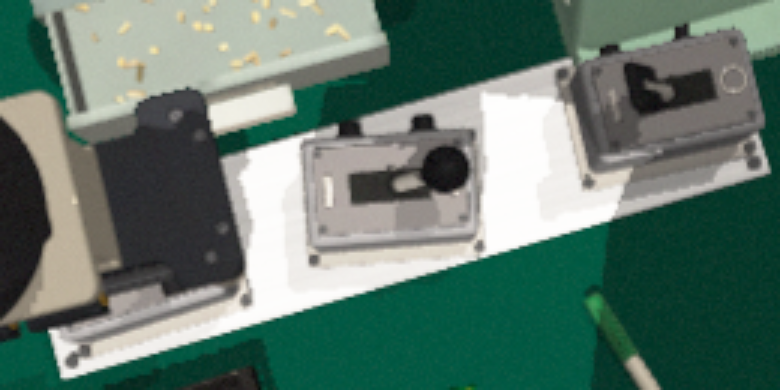

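The gripper hides the T-bar, so I'll move over to the ball side at this height, turning 9° to match the ball switch, and then check both.

```bash
python3 -m handwheel '[[-1,0,0,0,0,0,0.75],[-1,0,0,0,0,0,0.75]]' | grep -E "orient|pos|force:"
python3 -m handwheel '[[-1,-0.13,-0.98,0,0,0,0],[-1,-0.13,-0.98,0,0,0,0],[-1,-0.13,-0.98,0,0,0,0],[-1,-0.13,-0.98,0,0,0,0],[-1,-0.13,-0.98,0,0,0,0]]' | grep -E "pos|force:"
python3 -m handwheel '[[-1,-0.13,-0.98,0,0,0,0],[-1,-0.13,-0.98,0,0,0,0],[-1,-0.13,-0.98,0,0,0,0],[-1,-0.13,-0.98,0,0,0,0],[-1,-0.13,-0.98,0,0,0,0]]' | grep -E "orient|pos|force:"
python3 - <<'E'
from h import *
s=snapshot("top");a=s["color"][160:320,180:460,::-1]
b=snapshot("scene")["color"][120:400,200:400,::-1]
a=cv2.resize(a,(490,280),interpolation=cv2.INTER_CUBIC)
cv2.imwrite("pics/t4.png",np.hstack([a,b]))
p,R=pose();print(p,R.inv().apply(np.array([.4055,.1075,.3])-p)/.025)
E
```

```text
tool_pos: [0.3519, 0.3489, 0.3948]
orientation: [180.0, 0.0, -175.1]
force: [-0.1, 0.4, -0.1]
gripper_force: 0.0
tool_pos: [0.3791, 0.226, 0.3948]
force: [0.6, -0.1, -0.6]
gripper_force: 0.0
tool_pos: [0.4056, 0.1054, 0.3948]
orientation: [180.0, 0.0, -175.0]
force: [0.7, 0.3, 0.3]
gripper_force: 0.0
[0.405585   0.10477943 0.39475023] [-0.00533749  0.10848137  3.79001678]
```

View pics/t4.png

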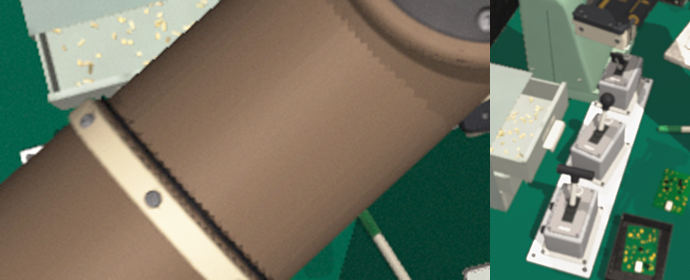

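```bash
python3 - <<'E'
from h import *
s=snapshot("top");sc=snapshot("scene")
T=np.array([.3461,.3681,.135]);ys=np.array([-.25,.968,0])
print(proj(sc,[T,T-.0609*ys]).round(0).tolist())
for u in((363,190),(375,197),(420,185)):print([back(s,u,z).round(3).tolist() for z in(.02,.1,.2,.26)])
print("tip px scene",proj(sc,[[.4055,.1075,.217],[.4055,.1075,.12]]).round(0).tolist())
E
```

```text
[[273.0, 326.0], [288.0, 291.0]]
[[0.49, 0.105, 0.02], [0.474, 0.111, 0.1], [0.453, 0.12, 0.2], [0.441, 0.125, 0.26]]
[[0.477, 0.083, 0.02], [0.462, 0.092, 0.1], [0.443, 0.102, 0.2], [0.431, 0.109, 0.26]]
[[0.499, 0.0, 0.02], [0.481, 0.016, 0.1], [0.46, 0.036, 0.2], [0.447, 0.048, 0.26]]
tip px scene [[334.0, 162.0], [332.0, 205.0]]
```

The T-bar is confirmed fully off: predicted (288,291), seen about (286,293). Now I descend in the gap beside the ball and push it to the left.

```bash
python3 -m handwheel '[[-1,0,0.1,0.9,0,0,0],[-1,0,0,0.9,0,0,0],[-1,0,0,0.9,0,0,0],[-1,0,0,0.6,0,0,0],[-1,0,0,0.55,0,0,0]]' | grep -E "pos|force:"
python3 - <<'E'
from h import *
b=snapshot("scene")["color"][130:330,220:420,::-1]
cv2.imwrite("pics/s5.png",cv2.resize(b,None,fx=3,fy=3,interpolation=cv2.INTER_CUBIC)); print(pose()[0])
E
```

```text
tool_pos: [0.4054, 0.1102, 0.2979]
force: [-0.7, 0.4, 0.1]
gripper_force: 0.0
[0.40492303 0.10988131 0.29638669]
```

View pics/s5.png

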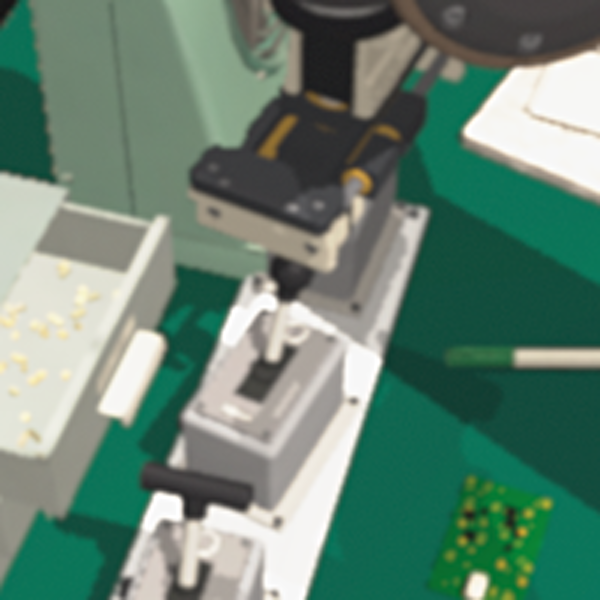

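Ball still off, T-bar off, no contact yet. Pushing left by about 72 mm.

```bash
python3 -m handwheel '[[-1,0,0.5,0,0,0,0],[-1,0,0.4,0,0,0,0],[-1,0,0.4,0,0,0,0],[-1,0,0.4,0,0,0,0]]' | grep -E "pos|force:"
python3 -m handwheel '[[-1,0,0.4,0,0,0,0],[-1,0,0.4,0,0,0,0],[-1,0,0.4,0,0,0,0],[-1,0,0,0,0,0,0]]' | grep -E "pos|force:"
python3 -m handwheel '[[-1,0,-0.2,-0.8,0,0,0],[-1,0,0,-1,0,0,0],[-1,0,0,-1,0,0,0],[-1,0,0,-1,0,0,0],[-1,0,0,-1,0,0,0]]'
python3 -m handwheel '[[-1,0,-0.9,-0.5,0,0,0],[-1,0,-1,0,0,0,0],[-1,0,-1,0,0,0,0],[-1,0,-1,0,0,0,0],[-1,0,-1,0,0,0,0]]'
python3 - <<'E'
from h import *
sc=snapshot("scene");b=sc["color"][130:330,220:420,::-1]
cv2.imwrite("pics/s6.png",cv2.resize(b,None,fx=3,fy=3,interpolation=cv2.INTER_CUBIC)); print(pose()[0])
B=np.array([.401,.162,.135]);print((proj(sc,[B+.0609*np.array([-.08,.997,0])])-[220,130])*3)
E
```

```text
tool_pos: [0.4018, 0.1532, 0.2988]
force: [-0.1, -2.1, 1.1]
gripper_force: 0.4
tool_pos: [0.3992, 0.1829, 0.2983]
force: [0.3, 0.8, -0.5]
gripper_force: 0.0
clock: 14.9
tool_pos: [0.3995, 0.1769, 0.4192]
orientation: [-180.0, -0.0, -175.0]
force: [0.3, -0.0, 0.0]
opening: 0.0003
gripper_force: 0.0
clock: 15.52
tool_pos: [0.4102, 0.0542, 0.4309]
orientation: [180.0, -0.0, -175.0]
force: [-0.0, 1.2, 0.2]
opening: 0.0006
gripper_force: 0.0
[0.40997591 0.05255187 0.43080577]
[[241.02712491 341.32457018]]
```

View pics/s6.png

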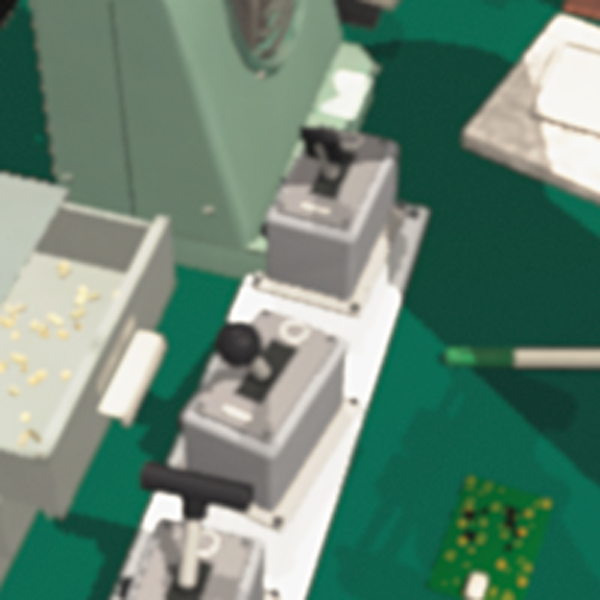

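The ball is now fully on: seen at (238,344), predicted (241,341). The T-bar is leaning off towards its ring, and the paddle at (330,145) still leans on. The arm is clear.

```bash
python3 -c "
from plant import *
print(close_job())"
```

```text
the job is handed in; nothing more can be done
None
```

The T-bar (mains) switch is fully off, then the ball (backup) switch was turned fully on; the paddle switch is still on, and I handed in the job at about 16 s with the arm clear.

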